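# Air the wet cabinet, shut the dry one

## Robot

A 6-joint arm with a two-finger parallel gripper is mounted at the origin on the work surface. World frame = base frame: x ahead of the robot, y to its left, z up, the work surface at z = 0. Lengths are in m, angles in rad, forces in N, time in s.
With the tool pointing down it reaches from about 0.3 to 0.775 m from the base axis. Payload 14.6 kg.
Tool frame: the origin (TCP) lies midway between the tips of the shut fingers; the grasp point (between the pads) lies 19 mm behind it; z points along the fingers, y is the line along which they close (so a half turn about z gives the same grasp; the last joint's range is limited). The gripper opens to 94 mm and grips with 3 to 60 N. Pads are 16 mm wide; open, the fingers measure 119 mm over their backs; the gripper's body (75 mm by 177 mm) begins 78 mm behind the grasp point.
Start: joints at [-1.33, 0.3, 1.521, -0, 1.321, -0.067], TCP at [0.167, -0.524, 0.176] pointing down, gripper open.
Joint ranges: [-3.03, 3.03], [-0.79, 2.21], [0.23, 2.52], [-1.04, 4.18], [0, 3.07], [-2.55, 2.55]. Speed limits (rad/s): [2.22, 2.22, 2.57, 3.14, 3.14, 3.14].

## Interface

Orientations are given as [roll, pitch, yaw] about the fixed x, y, z axes, in that order (R = Rz(yaw) Ry(pitch) Rx(roll)).
In Python, from station import telemetry, optics, ctrl gives the robot as it stands.
- The arm moves only by the tool carry_out, never from a script. Its argument "plan" is a list that holds one entry, the list of rows, each a list of 7 numbers: the shift along the tool's x, y, z in mm, then the turn, a rotation vector about the tool's x, y, z in rad, then the finger opening in mm, from 0 to 94. A call has 1 to 20 rows; each row shifts and turns the commanded pose from where the row before left it, along the tool's axes as they then stand; what a row does not reach is not made up. A row lasts 1/12 s, in which the tool goes at most 41.7 mm and 7.16 degrees, less where a joint would pass 70% of its speed; a pose out of reach is approached as far as the arm can. A call with a gripper value outside its range is refused whole. The fingers move at their own pace and stop on an object; "squeeze" is the grip in N (left out, the last holds). Time passes only in rows, so rows that do not move let the fingers close. It gives the time, the measured TCP pose, the force, the opening and the grip force at its end, in the units of the state.
- telemetry.get_obs(): the state, without advancing time (a new reading comes with each control period).
- optics.camera(name): name is "scene" or "top"; returns a dict with "pixels" (420x560x3 uint8, red, green, blue), "intrinsics" (3x3 intrinsics, pixels), "dist_coeffs" ([k1, k2, p1, p2, k3] as OpenCV has them; the pictures are not rectified), "origin" and "rotation" of the camera in the world. Camera axes: x right, y down, z forward; pixel columns grow to the right and rows downward; lengths in m; the calibration is good to about 2 mm. A picture is of the moment at which its call begins. There is no depth.
- ctrl.hand_in(): hands the job in; it is judged then, once.
The state is a dict: "time_s": time; "qpos": joint angles; "joint_vel": joint speeds; "tau": joint torques, N m; "ee_pos": TCP position; "eef_rot": TCP orientation; "force": force on the tool from outside, world axes, zero at the start; "moment": the same for the moment, N m; "grip_width": finger opening in m; "grip_force": force on a finger pad.
Only numpy, scipy, OpenCV 4.12 (cv2) and the standard library are available. Lean on these libraries where they do the work, as an engineer would, in place of code of your own. Each camera call takes 0.05 s, during which the arm holds its last target. There are 200 camera calls.

## Task

The washed cups in the blue cabinet are still damp, and the white cabinet with the dry food has been left ajar, open to the ants. Both lids have touch latches worked by pressing at the orange pad: leave the blue cabinet's lid sprung ajar and the white cabinet's lid shut and latched, whichever side each stands on. Leave the cups and the spatula on the counter where they are.

Things in the scene. Friction and masses are not known exactly. Their poses are not given: they have to be found in the camera images.
- blue_cabinet: fixed blue plastic cabinet, 174 mm deep (x), 202 wide (y), 162 high at back, 60 at front. Origin: centre of underside; +x to its back (it faces away from the robot), z up. Its lid is the sloping top, hinged along y at (79, 0, 155) mm; shut, the lid's outward normal is (-0.5, 0, 0.866) here, 30 deg from vertical towards the front. Two blue cups inside; stands left or right
- white_cabinet: fixed white plastic cabinet, 174 mm deep (x), 202 wide (y), 162 high at back, 60 at front. Origin: centre of underside; +x to its back (it faces away from the robot), z up. Its lid is the sloping top, hinged along y at (79, 0, 155) mm; shut, the lid's outward normal is (-0.5, 0, 0.866) here, 30 deg from vertical towards the front. Jar and carton inside; stands left or right
- blue_pad (a point): centre of the orange round press pad (36 mm across) on the outer face of the blue lid (183 mm long, 186 wide, 5 thick, framed clear pane), 150 mm down from the hinge, 33 mm from the lower edge, midway across. Moves with the lid: z = its outward normal, -x = down the slope. With the lid shut it is at (-51, 0, 80) mm in the cabinet's frame
- white_pad (a point): centre of the orange round press pad (36 mm across) on the outer face of the white lid (183 mm long, 186 wide, 5 thick, framed clear pane), 150 mm down from the hinge, 33 mm from the lower edge, midway across. Moves with the lid: z = its outward normal, -x = down the slope. With the lid shut it is at (-51, 0, 80) mm in the cabinet's frame
- blue_rail (a point): middle of the blue cabinet's steel rail, 8 mm thick, 202 mm long along the cabinet's y, 270 mm above the counter at x = -45 mm in the cabinet's frame, fixed, with arms running back from its ends. It is straight above the press pad: come in under it from the front, tilted like the lid
- white_rail (a point): middle of the white cabinet's steel rail, 8 mm thick, 202 mm long along the cabinet's y, 270 mm above the counter at x = -45 mm in the cabinet's frame, fixed, with arms running back from its ends. It is straight above the press pad: come in under it from the front, tilted like the lid
- blue_lid (a joint): blue lid's hinge angle, rad: 0 shut and latched, 0.25 ajar (stop; pad 37 mm out), -0.05 hard inner stop (pad 7.5 mm below its shut place). A spring pushes it out (3 to 6 N to push in at the pad). Push to the inner stop and let go: a latched lid springs ajar, an ajar lid comes back to 0 and latches. Stopping short of the inner stop may not switch it. Starts latched
- white_lid (a joint): white lid's hinge angle, rad: 0 shut and latched, 0.25 ajar (stop; pad 37 mm out), -0.05 hard inner stop (pad 7.5 mm below its shut place). A spring pushes it out (3 to 6 N to push in at the pad). Push to the inner stop and let go: a latched lid springs ajar, an ajar lid comes back to 0 and latches. Stopping short of the inner stop may not switch it. Starts ajar
- cup_left: blue enamel cup, loose, 80 mm across, 80 mm high, handle to its +y, on the counter at the left of the cabinets. Origin: centre of its underside. To be left alone
- cup_right: blue enamel cup like the other, on the counter at the right of the cabinets. Origin: centre of its underside. To be left alone
- spatula: red hard silicone spatula, loose, 260 mm long, lying flat across the counter beyond the cabinets. Origin: centre of its underside; x along it. To be left alone
- drying_tray: grey plastic drying tray with a steel whisk in it, fixed, 140 x 320 x 35 mm (x, y, z), on the counter beyond the cabinets. Origin: centre of its underside

How it is judged:
By the outcome, as a careful person would: the job done as asked, in the order asked, and still so for the second after the job is handed in, with the robot touching nothing.
It also fails if it takes over 54 s, if anything falls off the work surface, if the arm or the gripper's body presses on something with over 40 N, if the wrist force passes 120 N, or if a joint passes its speed limit or range.

## Working session

There is one attempt and no reset: what is moved stays moved. The work goes in short steps, Python scripts to look and compute and a tool call to move; the robot and the scene stay as the last step left them, time stands still between calls to the robot, and variables do not carry over. Pictures are saved under pics/ and viewed, at most 10 in all, crops included, and the job is handed in when it is done.

Besides the shell and the picture viewer there is one more tool, called after "Request:" as name(argument=value, ...) on one line, values as JSON. carry_out: Moves the arm, as the interface text tells. Its arguments: {"type":"object","properties":{"plan":{"type":"array","items":{"type":"array","items":{"type":"array","items":{"type":"number"}}}},"squeeze":{"type":"number"}},"required":["plan"]}

```bash
mkdir -p pics
python3 - <<'E'
from station import telemetry, optics
import cv2,numpy as np
for n in("scene","top"):
    c=optics.camera(n);cv2.imwrite(f"pics/{n}0.png",c["pixels"][:,:,::-1])
    print(n,c["intrinsics"],c["dist_coeffs"],c["origin"],c["rotation"])
    np.savez(n+"0.npz",**{k:np.array(v) for k,v in c.items()})
print(telemetry.get_obs())
E
```

```text
scene [[391.1811961    0.         277.31358539]
 [  0.         391.1811961  210.78915917]
 [  0.           0.           1.        ]] [0.01022681 0.         0.         0.         0.        ] [ 1.03733586 -0.86464307  1.00978093] [-2.26993319  0.01342905  0.50030555]
top [[413.113606     0.         282.26784747]
 [  0.         413.113606   202.89747612]
 [  0.           0.           1.        ]] [-0.08760928  0.          0.          0.          0.        ] [ 0.41795512 -0.0068242   1.44992542] [-3.01883596e+00 -2.59308762e-03 -1.59136018e+00]
{'time_s': 0.1, 'qpos': array([-1.32958978e+00,  3.00414965e-01,  1.52148516e+00,  2.20066581e-08,
        1.32069026e+00, -6.66060623e-02]), 'joint_vel': array([ 0.00150662, -0.00138956, -0.00119812, -0.00144885, -0.00113614,
       -0.00069692]), 'tau': array([-4.77322756e-04, -5.32644296e+01, -3.53283691e+01,  7.09266728e-02,
        2.35086889e-02, -6.12290251e-05]), 'ee_pos': array([ 0.16657063, -0.52390912,  0.17545771]), 'eef_rot': array([-3.14059714e+00, -6.64267736e-05,  3.07812569e-01]), 'force': array([ 0.02726828, -0.42223287,  0.27921079]), 'moment': array([ 0.01302185, -0.04995577,  0.02941402]), 'grip_force': 0.0, 'grip_width': 0.09418271758345452}
```

View pics/scene0.png

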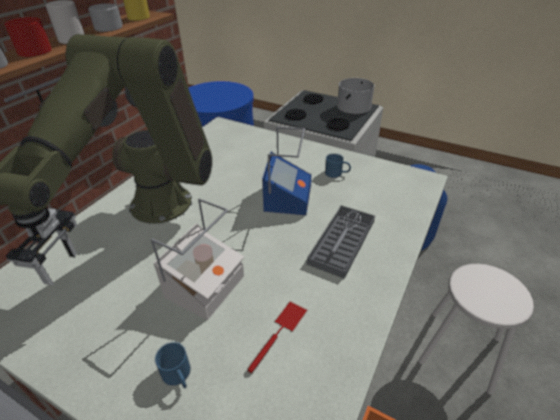

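View pics/top0.png

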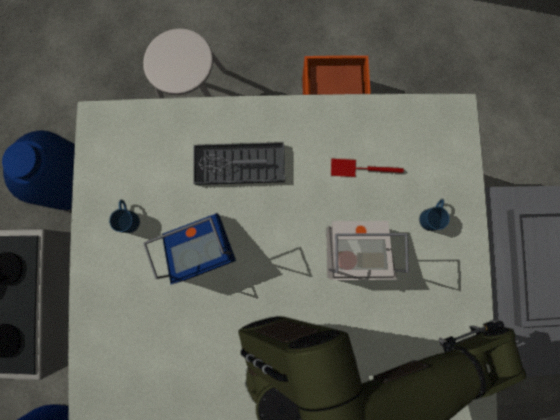

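The white cabinet is on the right, with its pad at about top (361,230). The blue one is on the left, yawed, with its pad at about top (191,232). Next I'll triangulate the pads and zoom in on both cabinets.

```bash
cat > h.py <<'E'
import numpy as np,cv2
from scipy.spatial.transform import Rotation as R
def load(n): return dict(np.load(n+".npz"))
def proj(c,P):
    Rw=R.from_euler('xyz',c["rotation"]).as_matrix(); P=np.atleast_2d(P).astype(float)
    q=(P-c["origin"])@Rw
    return cv2.projectPoints(q,np.zeros(3),np.zeros(3),c["intrinsics"],c["dist_coeffs"])[0][:,0]
def ray(c,uv):
    p=cv2.undistortPoints(np.array([[uv]],float),c["intrinsics"],c["dist_coeffs"])[0,0]
    return R.from_euler('xyz',c["rotation"]).as_matrix()@np.r_[p,1]
def tri(cs,uvs):
    A=np.zeros((3,3));b=np.zeros(3)
    for c,u in zip(cs,uvs):
        d=ray(c,u);d/=np.linalg.norm(d);M=np.eye(3)-np.outer(d,d);A+=M;b+=M@c["origin"]
    return np.linalg.solve(A,b)
def orange(c,box):
    h=cv2.cvtColor(c["pixels"],cv2.COLOR_RGB2HSV); m=cv2.inRange(h,(5,150,110),(18,255,255))
    x0,y0,x1,y1=box; ys,xs=np.nonzero(m[y0:y1,x0:x1]); return np.array([xs.mean()+x0,ys.mean()+y0]),len(xs)
E
python3 - <<'E'
from h import *
s,t=load("scene0"),load("top0")
B=dict(blue=((285,170,320,200),(175,215,205,250)),white=((200,255,235,285),(345,215,380,245)))
for k,(a,b) in B.items():
    u,n=orange(s,a);v,m=orange(t,b);P=tri((s,t),(u,v));print(k,u,n,v,m,P,proj(s,P),proj(t,P))
z=lambda c,x,y,w,h:cv2.resize(c["pixels"][y:y+h,x:x+w,::-1],(400,300),interpolation=cv2.INTER_CUBIC)
im=np.vstack([np.hstack([z(t,130,195,120,90),z(t,310,205,120,90)]),np.hstack([z(s,235,115,120,90+15),z(s,140,190,140,105+20)])])
cv2.imwrite("pics/z.png",np.clip(im*1.5,0,255).astype(np.uint8))
E
```

```text
blue [301.         183.11111111] 18 [190.484375 231.703125] 64 [0.49728915 0.29366184 0.08138846] [[300.75191214 183.15484357]] [[190.31788805 231.44840849]]
white [217.625 270.125] 56 [360.39655172 229.34482759] 58 [ 0.49088069 -0.26514424  0.11582751] [[217.66135253 270.12221221]] [[360.41834099 229.37063319]]
```

View pics/z.png

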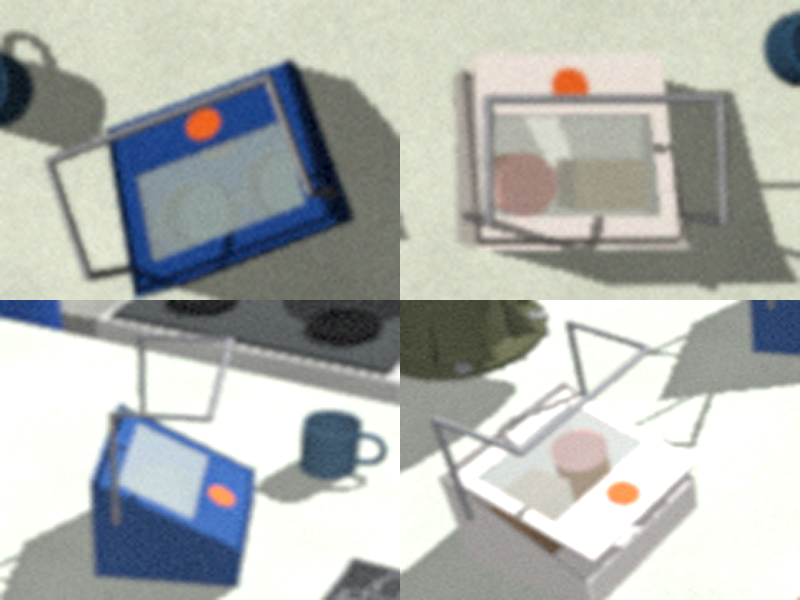

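The crop shows both rails clearly. The top-view rail ends are blue (145.6,243) and (211,219.9), white (336.4,234.4) and (407.5,234.1). The pads agree with their given heights (81 mm shut, 116 mm ajar).

Run:
```python
from h import *
s,t=load("scene0"),load("top0")
def at(c,u,z): d=ray(c,u);return c["origin"]+d*(z-c["origin"][2])/d[2]
pads=dict(blue=(np.array([.4973,.2937]),-.051),white=(np.array([.4909,-.2651]),-.0654))
for k,a,b in (("blue",(145.6,243),(211,219.9)),("white",(336.4,234.4),(407.5,234.1))):
    A,B_=at(t,a,.270),at(t,b,.270); d=(A-B_)[:2]; L=np.linalg.norm(d)
    # front normal (world away from robot) = cabinet -x ; cab y = points to right => B-A
    y=-d/L; x=np.array([y[1],-y[0]]); yaw=np.arctan2(x[1],x[0])
    mid=(A+B_)[:2]/2; P,px=pads[k]
    print(k,"L",L,"yaw deg",np.degrees(yaw),"railmid",mid,"origin by rail",mid+.045*x,"by pad",P-px*x)
```

```text
blue L 0.19947254581843726 yaw deg -161.57546705724482 railmid [0.48690014 0.28725065] origin by rail [0.4442068  0.27302816] by pad [0.44891422 0.27758118]
white L 0.2057681543562774 yaw deg 178.90001162860457 railmid [ 0.46764256 -0.26853952] origin by rail [ 0.42265086 -0.26767564] by pad [ 0.42551205 -0.2638445 ]
```

Request:
carry_out(plan=[[[0, 0, -35, 0, 0, 0, 0], [0, 0, -35, 0, 0, 0, 0], [0, 0, -35, 0, 0, 0, 0], [0, 0, -35, 0, 0, 0, 0], [0, 0, -35, 0, 0, 0, 0], [0, 0, -35, 0, 0, 0, 0], [0, 0, -35, 0, 0, 0, 0], [30, -25, 0, 0, 0, 0, 0], [30, -25, 0, 0, 0, 0, 0], [30, -25, 0, 0, 0, 0, 0], [30, -25, 0, 0, 0, 0, 0], [30, -25, 0, 0, 0, 0, 0], [30, -25, 0, 0, 0, 0, 0], [30, -25, 0, 0, 0, 0, 0], [30, -25, 0, 0, 0, 0, 0], [30, -25, 0, 0, 0, 0, 0], [30, -25, 0, 0, 0, 0, 0], [30, -25, 0, 0, 0, 0, 0], [30, -25, 0, 0, 0, 0, 0]]], squeeze=5)

```text
time_s: 1.68
ee_pos: [0.4193, -0.1273, 0.4209]
eef_rot: [3.142, -0.0, 0.308]
force: [0.3, -0.6, 0.2]
grip_width: 0.0006
grip_force: 0.0
```

Request:
carry_out(plan=[[[28, -15, 8, 0, 0, 0, 0], [28, -15, 8, 0, 0, 0, 0], [28, -15, 8, 0, 0, 0, 0], [28, -15, 8, 0, 0, 0, 0], [28, -15, 8, 0, 0, 0, 0], [28, -15, 8, 0, 0, 0, 0], [28, -15, 8, 0, 0, 0, 0], [0, 0, 0, 0, -0.105, 0, 0], [0, 0, 0, 0, -0.105, 0, 0], [0, 0, 0, 0, -0.105, 0, 0], [0, 0, 0, 0, -0.105, 0, 0], [0, 0, 0, 0, -0.105, 0, 0], [0, 0, 0, 0, 0, 0, 0]]])

```text
time_s: 2.77
ee_pos: [0.5751, 0.0309, 0.3585]
eef_rot: [-3.138, 0.542, 0.31]
force: [0.1, -0.1, -2.3]
grip_width: 0.0006
grip_force: 0.0
```

```bash
cat >> h.py <<'E'
def tomove(o,tgt,yawc):
    "shift (mm) and turn (rotvec) in tool axes to reach TCP tgt with tool z = -lid normal"
    T=R.from_euler('xyz',o["eef_rot"]); c=R.from_euler('z',yawc,degrees=True)
    n=c.apply([-.5,0,.866]); y=c.apply([0,1,0]); z=-n; G=R.from_matrix(np.c_[np.cross(y,z),y,z])
    return 1000*T.inv().apply(np.array(tgt)-o["ee_pos"]),(T.inv()*G).as_rotvec(),n
E
python3 - <<'E'
from h import *
from station import telemetry
o=telemetry.get_obs();print(o["ee_pos"],o["eef_rot"],o["qpos"])
pad=np.array([.4965,.2915,.081]);n=tomove(o,pad,-161.6)[2]
for d in(.15,.03,0):print(d,pad+d*n,tomove(o,pad+d*n,-161.6)[:2])
E
```

```text
[0.57506009 0.03092817 0.3584537 ] [-3.1379899   0.54156332  0.31039939] [ 0.05597517  0.73196727  0.57120549 -0.17989237  2.35829838  1.22347653]
0.15 [0.5676657  0.31517368 0.2109    ] (array([ 144.42303896, -272.61128215,   86.29805524]), array([-0.00905669,  0.01793501, -0.00928596]))
0.03 [0.51073314 0.29623474 0.10698   ] (array([ 146.58006298, -271.53458393,  206.27119543]), array([-0.00905669,  0.01793501, -0.00928596]))
0 [0.4965 0.2915 0.081 ] (array([ 147.11931899, -271.26540937,  236.26448048]), array([-0.00905669,  0.01793501, -0.00928596]))
```

Request:
carry_out(plan=[[[36, 0, 0, -0.009, 0.018, -0.009, 0], [36, 0, 0, 0, 0, 0, 0], [36, 0, 0, 0, 0, 0, 0], [36, 0, 0, 0, 0, 0, 0], [0, -34, 0, 0, 0, 0, 0], [0, -34, 0, 0, 0, 0, 0], [0, -34, 0, 0, 0, 0, 0], [0, -34, 0, 0, 0, 0, 0], [0, -34, 0, 0, 0, 0, 0], [0, -34, 0, 0, 0, 0, 0], [0, -34, 0, 0, 0, 0, 0], [0, -34, 0, 0, 0, 0, 0], [0, 0, 30, 0, 0, 0, 0], [0, 0, 30, 0, 0, 0, 0], [0, 0, 30, 0, 0, 0, 0], [0, 0, 0, 0, 0, 0, 0]]])

```text
time_s: 4.1
ee_pos: [0.5319, 0.3076, 0.2106]
eef_rot: [3.133, 0.505, 0.318]
force: [1.1, -0.8, -1.5]
grip_width: 0.0007
grip_force: 0.0
```

Run:
```python
from h import *
from station import telemetry,optics
o=telemetry.get_obs();print(o["ee_pos"],o["eef_rot"],o["qpos"],o["force"])
pad=np.array([.4965,.2915,.081]);n=tomove(o,pad,-161.6)[2]
for d in(.03,0):print(d,tomove(o,pad+d*n,-161.6)[:2])
im=[optics.camera(k)["pixels"][:,:,::-1] for k in("scene","top")]
cv2.imwrite("pics/a.png",np.hstack([cv2.resize(im[0][60:260,180:420],(400,333)),cv2.resize(im[1][130:330,90:330],(400,333))]))
```

```text
[0.53188563 0.30756256 0.21060782] [3.13290594 0.50454952 0.31752976] [0.43997386 0.81548763 0.75030652 0.05769396 2.07739897 1.70607446] [ 1.07928872 -0.76135207 -1.53674588]
0.03 (array([ 29.40791037,   3.26989394, 102.17120902]), array([ 0.00691085, -0.01904813, -0.00322693]))
0 (array([ 28.83618458,   3.06350943, 132.16439049]), array([ 0.00691085, -0.01904813, -0.00322693]))
```

View pics/a.png

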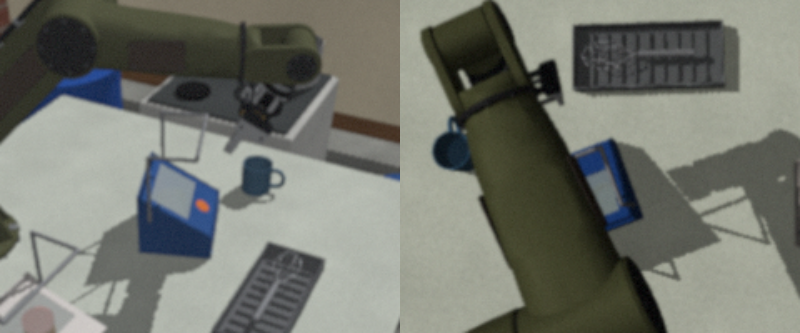

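The picture shows the gripper in front of the blue rail and clear of it, with the shut fingertips about 30 mm too far up-slope. I'll correct that and approach along the normal.

Request:
carry_out(plan=[[[29, 3, 0, 0.007, -0.019, -0.003, 0], [0, 0, 30, 0, 0, 0, 0], [0, 0, 30, 0, 0, 0, 0], [0, 0, 30, 0, 0, 0, 0], [0, 0, 12, 0, 0, 0, 0], [0, 0, 0, 0, 0, 0, 0], [0, 0, 0, 0, 0, 0, 0]]])

```text
time_s: 4.78
ee_pos: [0.5164, 0.2993, 0.1167]
eef_rot: [-3.14, 0.506, 0.321]
force: [-0.7, 0.6, -0.1]
grip_width: 0.0005
grip_force: 0.0
```

Run:
```python
from h import *
from station import telemetry
o=telemetry.get_obs();print(o["ee_pos"],o["eef_rot"],o["force"])
pad=np.array([.4965,.2915,.081]);print(tomove(o,pad,-161.6)[:2])
```

```text
[0.51642726 0.29934416 0.1166526 ] [-3.13989893  0.50639857  0.32136124] [-0.66776011  0.60276738 -0.08350603]
(array([-1.40829301,  1.21877229, 41.54835424]), array([-0.001585  , -0.01721274,  0.00020662]))
```

Request:
carry_out(plan=[[[0, 0, 13, 0, 0, 0, 0], [0, 0, 13, 0, 0, 0, 0], [0, 0, 10, 0, 0, 0, 0], [0, 0, 3, 0, 0, 0, 0], [0, 0, 3, 0, 0, 0, 0], [0, 0, 0, 0, 0, 0, 0]]])

```text
time_s: 5.28
ee_pos: [0.4959, 0.2925, 0.0786]
eef_rot: [-3.14, 0.509, 0.322]
force: [0.2, 0.7, -0.7]
grip_width: 0.0005
grip_force: 0.0
```

Request:
carry_out(plan=[[[0, 0, 2, 0, 0, 0, 0], [0, 0, 2, 0, 0, 0, 0], [0, 0, 0, 0, 0, 0, 0]]])

```text
time_s: 5.53
ee_pos: [0.4931, 0.2916, 0.074]
eef_rot: [-3.141, 0.511, 0.322]
force: [0.1, 0.5, 0.0]
grip_width: 0.0006
grip_force: 0.0
```

Request:
carry_out(plan=[[[0, 0, 2, 0, 0, 0, 0], [0, 0, 2, 0, 0, 0, 0], [0, 0, 0, 0, 0, 0, 0]]])

```text
time_s: 5.78
ee_pos: [0.4909, 0.2908, 0.0702]
eef_rot: [-3.141, 0.512, 0.322]
force: [-0.9, -0.1, -0.3]
grip_width: 0.0004
grip_force: 0.0
```

Run:
```python
from h import *
from station import telemetry,optics
o=telemetry.get_obs();print(o["ee_pos"],o["force"],o["qpos"])
c=optics.camera("scene");im=c["pixels"][:,:,::-1]
n=tomove(o,[0,0,0],-161.6)[2]
print(proj(c,[o["ee_pos"],o["ee_pos"]+.05*n,[.4973,.2937,.0814]]))
cv2.imwrite("pics/b.png",cv2.resize(im[130:230,240:360],(720,600),interpolation=cv2.INTER_CUBIC))
```

```text
[0.49085543 0.29078805 0.07016462] [-0.88227458 -0.12921995 -0.33001031] [0.43974084 0.80033541 1.1032737  0.05947178 1.74679689 1.68439182]
[[298.93624783 185.34408068]
 [305.4421905  177.11657586]
 [300.75858753 183.14829378]]
```

View pics/b.png

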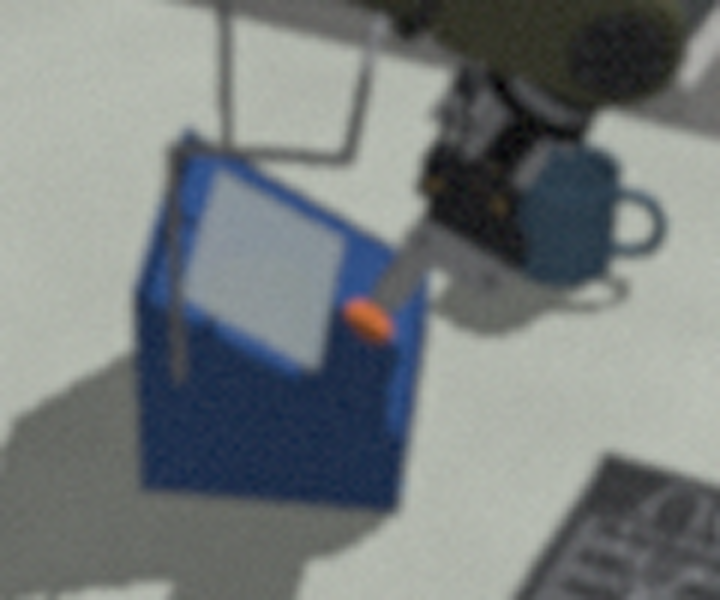

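The tip ends at crop (385,300), about raw (304,180). The reported TCP projects to raw (299,185), so the tip seems to hover. I'll check this against the start picture, where the open fingertips are visible.

Run:
```python
from h import *
from station import optics
s,t=load("scene0"),load("top0")
p=np.array([.16657,-.52391,.17546]);y=np.array([.303,-.953,0])
for k in(0,.02,.03):
  print(k,proj(s,[p+.047*y+[0,0,k],p-.047*y+[0,0,k]]))
c=optics.camera("top")["pixels"]
a=cv2.resize(s["pixels"][190:310,0:130,::-1],(433,400),interpolation=cv2.INTER_CUBIC)
b=cv2.resize(c[130:290,130:270,::-1],(350,400),interpolation=cv2.INTER_CUBIC)
cv2.imwrite("pics/c.png",np.clip(np.hstack([a,b])*1.4,0,255).astype(np.uint8))
```

```text
0 [[ 54.72065753 290.12925995]
 [ 75.08294159 264.34898256]]
0.02 [[ 51.86351572 285.3466355 ]
 [ 72.64296652 259.57445331]]
0.03 [[ 50.40789088 282.9107489 ]
 [ 71.40133197 257.14548592]]
```

View pics/c.png

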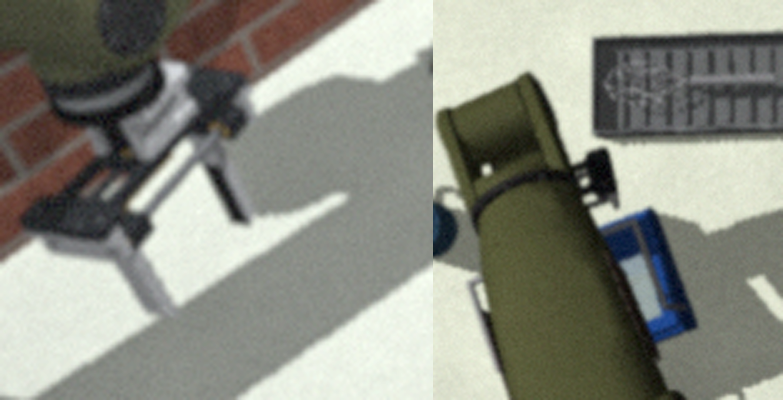

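The open fingertips sit roughly 25 mm short of the reported TCP in the start picture too. The tip is therefore still above the pad, so I'll advance in small steps and watch the force.

Request:
carry_out(plan=[[[0, 0, 4, 0, 0, 0, 0], [0, 0, 4, 0, 0, 0, 0], [0, 0, 0, 0, 0, 0, 0]]])

```text
time_s: 6.13
ee_pos: [0.4867, 0.2894, 0.0627]
eef_rot: [-3.141, 0.513, 0.321]
force: [-0.1, 0.6, -0.0]
grip_width: 0.0008
grip_force: 0.0
```

Request:
carry_out(plan=[[[0, 0, 3, 0, 0, 0, 0], [0, 0, 3, 0, 0, 0, 0], [0, 0, 0, 0, 0, 0, 0]]])

```text
time_s: 6.38
ee_pos: [0.4842, 0.2886, 0.0577]
eef_rot: [-3.141, 0.513, 0.322]
force: [-0.9, 0.9, 0.0]
grip_width: 0.0005
grip_force: 0.0
```

Request:
carry_out(plan=[[[0, 0, 3, 0, 0, 0, 0], [0, 0, 3, 0, 0, 0, 0], [0, 0, 0, 0, 0, 0, 0]]])

```text
time_s: 6.63
ee_pos: [0.4817, 0.2877, 0.0529]
eef_rot: [-3.141, 0.511, 0.322]
force: [1.1, 0.3, 2.9]
grip_width: 0.0001
grip_force: 2.0
```

Request:
carry_out(plan=[[[0, 0, 2, 0, 0, 0, 0], [0, 0, 2, 0, 0, 0, 0], [0, 0, 0, 0, 0, 0, 0]]])

```text
time_s: 6.88
ee_pos: [0.4798, 0.2871, 0.0495]
eef_rot: [-3.141, 0.512, 0.321]
force: [1.9, -0.3, 4.3]
grip_width: 0.0003
grip_force: 2.2
```

Request:
carry_out(plan=[[[0, 0, 2, 0, 0, 0, 0], [0, 0, 0, 0, 0, 0, 0]]])

```text
time_s: 7.05
ee_pos: [0.4792, 0.2869, 0.0484]
eef_rot: [-3.141, 0.511, 0.321]
force: [1.5, -0.8, 8.5]
grip_width: 0.0007
grip_force: 4.3
```

Request:
carry_out(plan=[[[0, 0, 2, 0, 0, 0, 0], [0, 0, 0, 0, 0, 0, 0]]])

```text
time_s: 7.22
ee_pos: [0.479, 0.2868, 0.0478]
eef_rot: [-3.141, 0.509, 0.322]
force: [4.4, -0.1, 16.4]
grip_width: 0.0008
grip_force: 8.1
```

The force climbs with no further travel, so the lid is at the inner stop. I'll retract along the normal and check.

Request:
carry_out(plan=[[[0, 0, -5, 0, 0, 0, 0], [0, 0, -10, 0, 0, 0, 0], [0, 0, -20, 0, 0, 0, 0], [0, 0, -30, 0, 0, 0, 0], [0, 0, -30, 0, 0, 0, 0], [0, 0, -30, 0, 0, 0, 0], [0, 0, -30, 0, 0, 0, 0], [0, 0, 0, 0, 0, 0, 0], [0, 0, 0, 0, 0, 0, 0]]])

```text
time_s: 7.97
ee_pos: [0.5507, 0.3107, 0.1816]
eef_rot: [-3.141, 0.51, 0.322]
force: [-0.4, -0.9, -0.4]
grip_width: 0.0002
grip_force: 0.0
```

Run:
```python
from h import *
from station import telemetry,optics
o=telemetry.get_obs();print(o["ee_pos"],o["eef_rot"],o["force"],o["qpos"])
c=optics.camera("scene");print(orange(c,(285,160,325,200)),proj(c,[.4973+.0137,.2937+.0046,.0814+.0344]))
n=np.array([.5,0,.866]);pad=np.array([.4765,-.2645,.081])  # white pad when shut
for d in(.15,):print(pad+d*n,tomove(o,pad+d*n,-179.8))
cv2.imwrite("pics/d.png",c["pixels"][:,:,::-1])
```

```text
[0.55071733 0.3106808  0.1816369 ] [-3.14052943  0.50989789  0.32162829] [-0.36979151 -0.89830247 -0.35111953] [0.43007533 0.88640427 0.69531894 0.06129257 2.06637384 1.69471734]
(array([304.63157895, 176.47368421]), 19) [[304.60299363 176.43977856]]
[ 0.5515 -0.2645  0.2109] (array([-172.32759652,  546.00057083,   62.2613042 ]), array([ 0.15612426, -0.0134505 ,  0.27660299]), array([0.49999695, 0.00174533, 0.866     ]))
```

View pics/d.png

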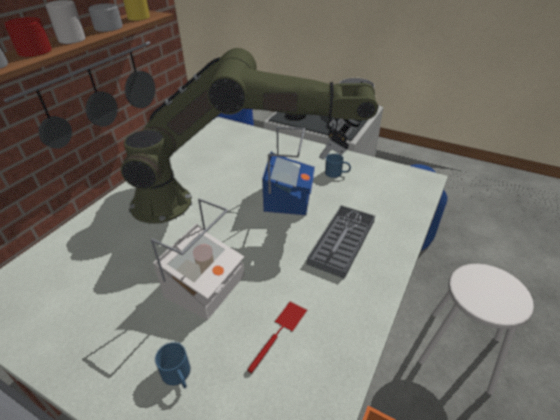

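The blue lid is now ajar: its pad is at (304.6,176.5), exactly where the ajar pose projects. The cups are unmoved. I'll back out and go across the front to the white cabinet.

Request:
carry_out(plan=[[[0, 0, -30, 0, 0, 0, 0], [0, 0, -30, 0, 0, 0, 0], [0, 0, -30, 0, 0, 0, 0], [20, 0, 0, 0, 0, 0, 0], [20, 0, 0, 0, 0, 0, 0], [0, 0, 0, 0.052, -0.005, 0.092, 0], [0, 0, 0, 0.052, -0.005, 0.092, 0], [0, 0, 0, 0.052, -0.005, 0.092, 0], [0, 36, 0, 0, 0, 0, 0], [0, 36, 0, 0, 0, 0, 0], [0, 36, 0, 0, 0, 0, 0], [0, 36, 0, 0, 0, 0, 0], [0, 36, 0, 0, 0, 0, 0], [0, 36, 0, 0, 0, 0, 0], [0, 36, 0, 0, 0, 0, 0]]])

```text
time_s: 9.27
ee_pos: [0.5979, 0.0688, 0.2203]
eef_rot: [-3.135, 0.516, 0.006]
force: [0.6, 0.5, -0.0]
grip_width: 0.0004
grip_force: 0.0
```

Request:
carry_out(plan=[[[0, 36, 0, 0, 0, 0, 0], [0, 36, 0, 0, 0, 0, 0], [0, 36, 0, 0, 0, 0, 0], [0, 36, 0, 0, 0, 0, 0], [0, 0, 0, 0, 0, 0, 0]]])

```text
time_s: 9.68
ee_pos: [0.5981, -0.0795, 0.2191]
eef_rot: [-3.136, 0.516, -0.0]
force: [-0.3, 0.2, -0.4]
grip_width: 0.0007
grip_force: 0.0
```

```bash
cat > w.py <<'E'
from h import *
from station import telemetry
o=telemetry.get_obs();print(o["ee_pos"],o["eef_rot"],o["force"],o["qpos"])
pad=np.array([.4765,-.2650,.081]);n=np.array([.5,0,.866])
for d in(.15,0):print(pad+d*n,tomove(o,pad+d*n,-180.5))
E
python3 w.py
```

```text
[ 0.5981438  -0.07946927  0.2190751 ] [-3.13590598e+00  5.16430591e-01 -9.53166699e-05] [-0.31265077  0.16875405 -0.35244891] [-0.15712898  0.79281193  0.77342273 -0.08236925  2.08580998  1.3933861 ]
[ 0.5515 -0.265   0.2109] (array([-36.50877746, 185.70352367,  29.07642132]), array([-0.00139772, -0.00715951,  0.00751074]), array([ 0.49998096, -0.00436327,  0.866     ]))
[ 0.4765 -0.265   0.081 ] (array([-37.58587723, 186.56362781, 179.06678794]), array([-0.00139772, -0.00715951,  0.00751074]), array([ 0.49998096, -0.00436327,  0.866     ]))
```

Request:
carry_out(plan=[[[0, 37, 0, 0, 0, 0, 0], [0, 37, 0, 0, 0, 0, 0], [0, 37, 0, 0, 0, 0, 0], [0, 37, 0, 0, 0, 0, 0], [0, 37, 0, 0, 0, 0, 0], [-18, 0, 0, 0, 0, 0, 0], [-18, 0, 0, 0, 0, 0, 0], [0, 0, 29, 0, 0, 0, 0], [0, 0, 29, 0, 0, 0, 0], [0, 0, 29, 0, 0, 0, 0], [0, 0, 29, 0, 0, 0, 0], [0, 0, 14, 0, 0, 0, 0], [0, 0, 0, 0, 0, 0, 0], [0, 0, 0, 0, 0, 0, 0]]])

```text
time_s: 10.85
ee_pos: [0.504, -0.2578, 0.1239]
eef_rot: [-3.134, 0.516, 0.007]
force: [0.8, -0.1, 1.2]
grip_width: 0.0006
grip_force: 0.0
```

```bash
python3 w.py
python3 - <<'E'
from h import *
from station import optics
c=optics.camera("scene");cv2.imwrite("pics/e.png",cv2.resize(c["pixels"][150:330,130:330,::-1],(660,594),interpolation=cv2.INTER_CUBIC))
E
```

```text
[ 0.50398649 -0.25779599  0.12387566] [-3.13444082  0.51569832  0.00655352] [ 0.78120586 -0.11549456  1.17639916] [-0.43027998  0.71799083  1.11550254 -0.20819317  1.78084555  1.14150591]
[ 0.5515 -0.265   0.2109] (array([ -1.62304553,   6.80619876, -99.16505345]), array([ 0.00043616, -0.00786551,  0.01329125]), array([ 0.49998096, -0.00436327,  0.866     ]))
[ 0.4765 -0.265   0.081 ] (array([-2.80858014,  7.38740355, 50.8258353 ]), array([ 0.00043616, -0.00786551,  0.01329125]), array([ 0.49998096, -0.00436327,  0.866     ]))
```

View pics/e.png

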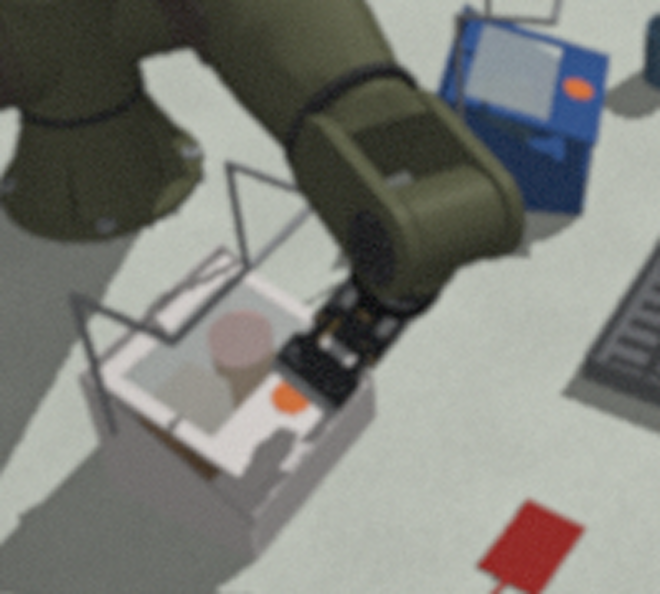

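The gripper is above the white pad (crop (290,398)) and clear of the rail. I'll shift 7 mm sideways and press.

Request:
carry_out(plan=[[[-3, 7, 10, 0, 0, 0.013, 0], [0, 0, 10, 0, 0, 0, 0], [0, 0, 10, 0, 0, 0, 0], [0, 0, 6, 0, 0, 0, 0], [0, 0, 5, 0, 0, 0, 0], [0, 0, 5, 0, 0, 0, 0], [0, 0, 0, 0, 0, 0, 0]]])

```text
time_s: 11.48
ee_pos: [0.4785, -0.2649, 0.0849]
eef_rot: [3.141, 0.515, -0.009]
force: [1.4, -0.4, 0.3]
grip_width: 0.0006
grip_force: 0.5
```

Request:
carry_out(plan=[[[0, 0, 5, 0, 0, 0, 0], [0, 0, 5, 0, 0, 0, 0], [0, 0, 5, 0, 0, 0, 0], [0, 0, 5, 0, 0, 0, 0], [0, 0, 0, 0, 0, 0, 0]]])

```text
time_s: 11.9
ee_pos: [0.4684, -0.2648, 0.0673]
eef_rot: [3.141, 0.516, -0.009]
force: [2.3, -0.7, 2.1]
grip_width: 0.0007
grip_force: 1.1
```

Request:
carry_out(plan=[[[0, 0, 4, 0, 0, 0, 0], [0, 0, 4, 0, 0, 0, 0], [0, 0, 0, 0, 0, 0, 0]]])

```text
time_s: 12.15
ee_pos: [0.4647, -0.2649, 0.0606]
eef_rot: [3.141, 0.515, -0.009]
force: [3.5, -0.2, 1.8]
grip_width: 0.0004
grip_force: 1.4
```

Request:
carry_out(plan=[[[0, 0, 4, 0, 0, 0, 0], [0, 0, 4, 0, 0, 0, 0], [0, 0, 0, 0, 0, 0, 0]]])

```text
time_s: 12.4
ee_pos: [0.4608, -0.2648, 0.0536]
eef_rot: [3.141, 0.515, -0.009]
force: [4.5, 0.9, 2.4]
grip_width: 0.0007
grip_force: 1.8
```

Request:
carry_out(plan=[[[0, 0, 2, 0, 0, 0, 0], [0, 0, 2, 0, 0, 0, 0], [0, 0, 0, 0, 0, 0, 0]]])

```text
time_s: 12.65
ee_pos: [0.4589, -0.2648, 0.0506]
eef_rot: [3.141, 0.515, -0.009]
force: [4.4, 1.1, 3.1]
grip_width: 0.0003
grip_force: 2.0
```

Request:
carry_out(plan=[[[0, 0, 2, 0, 0, 0, 0], [0, 0, 0, 0, 0, 0, 0]]])

```text
time_s: 12.82
ee_pos: [0.458, -0.2648, 0.0489]
eef_rot: [3.141, 0.515, -0.009]
force: [2.7, 1.4, 3.4]
grip_width: 0.0007
grip_force: 2.1
```

Request:
carry_out(plan=[[[0, 0, 2, 0, 0, 0, 0], [0, 0, 0, 0, 0, 0, 0]]])

```text
time_s: 12.98
ee_pos: [0.4573, -0.2649, 0.0477]
eef_rot: [3.141, 0.515, -0.009]
force: [4.1, 3.9, 9.3]
grip_width: 0.0008
grip_force: 4.4
```

Request:
carry_out(plan=[[[0, 0, 2, 0, 0, 0, 0], [0, 0, 0, 0, 0, 0, 0]]])

```text
time_s: 13.15
ee_pos: [0.457, -0.2649, 0.0471]
eef_rot: [3.14, 0.513, -0.009]
force: [6.8, 4.6, 16.8]
grip_width: 0.0004
grip_force: 8.6
```

Request:
carry_out(plan=[[[0, 0, 2, 0, 0, 0, 0], [0, 0, 0, 0, 0, 0, 0]]])

```text
time_s: 13.32
ee_pos: [0.4568, -0.265, 0.0465]
eef_rot: [3.139, 0.511, -0.01]
force: [8.6, 5.6, 25.7]
grip_width: 0.0004
grip_force: 13.1
```

The lid is at the stop. I'll retract straight out.

Request:
carry_out(plan=[[[0, 0, -5, 0, 0, 0, 0], [0, 0, -10, 0, 0, 0, 0], [0, 0, -20, 0, 0, 0, 0], [0, 0, -30, 0, 0, 0, 0], [0, 0, -30, 0, 0, 0, 0], [0, 0, -30, 0, 0, 0, 0], [0, 0, -30, 0, 0, 0, 0], [0, 0, -30, 0, 0, 0, 0], [0, 0, -30, 0, 0, 0, 0], [0, 0, -30, 0, 0, 0, 0], [0, 0, 0, 0, 0, 0, 0], [0, 0, 0, 0, 0, 0, 0]]])

```text
time_s: 14.32
ee_pos: [0.5765, -0.266, 0.2574]
eef_rot: [3.14, 0.514, -0.009]
force: [-1.0, -0.0, -1.4]
grip_width: 0.0005
grip_force: 0.0
```

Run:
```python
from h import *
from station import telemetry,optics
o=telemetry.get_obs();print(o["ee_pos"],o["force"])
c=optics.camera("scene");print("blue",orange(c,(285,160,325,200)),"white",orange(c,(195,250,240,300)))
print("white shut/ajar:",proj(c,[[.4765,-.265,.081],[.4909,-.2651,.1158]]))
cv2.imwrite("pics/f.png",c["pixels"][:,:,::-1])
```

```text
[ 0.57651077 -0.2660025   0.2573616 ] [-1.0171797  -0.01137418 -1.37240166]
blue (array([nan, nan]), 0) white (array([215.15517241, 275.68965517]), 58)
white shut/ajar: [[215.1210529  275.96880353]
 [217.67615798 270.1207375 ]]h.py:18: RuntimeWarning: Mean of empty slice.
  x0,y0,x1,y1=box; ys,xs=np.nonzero(m[y0:y1,x0:x1]); return np.array([xs.mean()+x0,ys.mean()+y0]),len(xs)
  ret = ret.dtype.type(ret / rcount)
```

View pics/f.png

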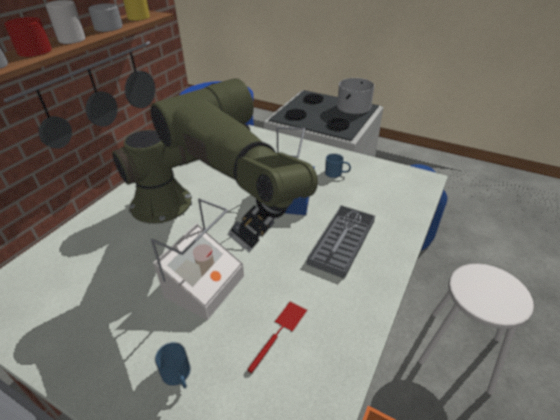

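The white pad is at (215.2,275.7), which matches the shut pose. The blue lid showed ajar in the earlier crop and has not been approached since. The cups and spatula are unmoved, and the arm is clear.

```bash
python3 -c "
from station import ctrl;print(ctrl.hand_in())"
```

```text
the job is handed in; nothing more can be done
None
```

I pressed the blue cabinet's lid first and it sprang ajar, then pressed the white cabinet's lid shut and latched; the cups and spatula were left where they were, the arm ended clear of everything, and the job was handed in at about 14 s.

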